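Find the weak printer foot

TASK

Three spring mounts for a printer's feet stand in a row on the bench. With the fingertips, press down the pad of each in turn, at least a few millimetres, going from the robot's left to its right, and feel which one is softest; then push that mount's white tag fully down and leave the other two tags up. Only touch: do not lift, tip or shove the mounts about, and leave the jar, screwdriver and spool where they are.

Things in the scene. Friction and masses are not known exactly. Their poses are not given: they have to be found in the camera images.
- mount_a: One of three identical-looking spring mounts (machine feet) standing loose on the bench in a row across the robot's front, about 22 cm apart; which letter stands where changes. Aluminium base plate 150 x 80 x 12 mm, 0.7 to 1.2 kg. Origin: centre of the plate's underside; x along the plate's length from pad end to tag end, y along its width, z up. The round pad is centred at x = -30 mm, the tag at x = +40 mm.
- pad_a_top (a point): Centre of the top face of mount_a's round black rubber-topped pad, 54 mm across, on a coil spring; 65 mm above the bench when not pressed. Moves with the pad.
- pad_a (a joint): How far mount_a's pad is pressed down, m: 0 free, 0.012 at its stop; it springs back. It rests lightly against its upper stop (0.3 N). The softest of the three takes about 0.25 N per mm, the others about three to five times as much. A thin steel arm on the pad reaches under the tag: when the tag is fully down, a sprung plunger under it bears on this arm with about 2 N and keeps the pad drawn down, some 6 mm on the softest mount and 2 to 3 mm on the others.
- tag_a_top (a point): Centre of the top edge of mount_a's tag: a white upright plastic plate 14 mm thick (x) and 34 mm wide (y) between two grey cheeks (24 x 48 mm over both) whose tops are at 52 mm. Tag top 75 mm above the bench when up, 57 mm when fully down. Moves with the tag.
- tag_a (a joint): How far this tag is pushed down into its holder, m: 0 up, 0.018 fully down at its stop. Takes about 3 N at first and 5 to 6 N near the bottom, where a force stop of 9 to 12 N tells the end; it stays where it is left.
- mount_b: One of three identical-looking spring mounts (machine feet) standing loose on the bench in a row across the robot's front, about 22 cm apart; which letter stands where changes. Aluminium base plate 150 x 80 x 12 mm, 0.7 to 1.2 kg. Origin: centre of the plate's underside; x along the plate's length from pad end to tag end, y along its width, z up. The round pad is centred at x = -30 mm, the tag at x = +40 mm.
- pad_b_top (a point): Centre of the top face of mount_b's round black rubber-topped pad, 54 mm across, on a coil spring; 65 mm above the bench when not pressed. Moves with the pad.
- pad_b (a joint): How far mount_b's pad is pressed down, m: 0 free, 0.012 at its stop; it springs back. It rests lightly against its upper stop (0.3 N). The softest of the three takes about 0.25 N per mm, the others about three to five times as much. A thin steel arm on the pad reaches under the tag: when the tag is fully down, a sprung plunger under it bears on this arm with about 2 N and keeps the pad drawn down, some 6 mm on the softest mount and 2 to 3 mm on the others.
- tag_b_top (a point): Centre of the top edge of mount_b's tag: a white upright plastic plate 14 mm thick (x) and 34 mm wide (y) between two grey cheeks (24 x 48 mm over both) whose tops are at 52 mm. Tag top 75 mm above the bench when up, 57 mm when fully down. Moves with the tag.
- tag_b (a joint): How far this tag is pushed down into its holder, m: 0 up, 0.018 fully down at its stop. Takes about 3 N at first and 5 to 6 N near the bottom, where a force stop of 9 to 12 N tells the end; it stays where it is left.
- mount_c: One of three identical-looking spring mounts (machine feet) standing loose on the bench in a row across the robot's front, about 22 cm apart; which letter stands where changes. Aluminium base plate 150 x 80 x 12 mm, 0.7 to 1.2 kg. Origin: centre of the plate's underside; x along the plate's length from pad end to tag end, y along its width, z up. The round pad is centred at x = -30 mm, the tag at x = +40 mm.
- pad_c_top (a point): Centre of the top face of mount_c's round black rubber-topped pad, 54 mm across, on a coil spring; 65 mm above the bench when not pressed. Moves with the pad.
- pad_c (a joint): How far mount_c's pad is pressed down, m: 0 free, 0.012 at its stop; it springs back. It rests lightly against its upper stop (0.3 N). The softest of the three takes about 0.25 N per mm, the others about three to five times as much. A thin steel arm on the pad reaches under the tag: when the tag is fully down, a sprung plunger under it bears on this arm with about 2 N and keeps the pad drawn down, some 6 mm on the softest mount and 2 to 3 mm on the others.
- tag_c_top (a point): Centre of the top edge of mount_c's tag: a white upright plastic plate 14 mm thick (x) and 34 mm wide (y) between two grey cheeks (24 x 48 mm over both) whose tops are at 52 mm. Tag top 75 mm above the bench when up, 57 mm when fully down. Moves with the tag.
- tag_c (a joint): How far this tag is pushed down into its holder, m: 0 up, 0.018 fully down at its stop. Takes about 3 N at first and 5 to 6 N near the bottom, where a force stop of 9 to 12 N tells the end; it stays where it is left.
- jar: Bystander: upright jar 48 mm across, 75 mm tall. Origin: centre of its underside.
- screwdriver: Bystander: screwdriver lying on the bench. Origin: under its middle; x along it towards the tip.
- spool: Bystander: small filament spool lying flat, 70 mm across, 40 mm tall. Origin: centre of its underside.
Things that resemble listed ones, but are neither listed nor needed, are in the scene too. What is shaped like the mount_c but red is not meant.

How it is judged:
On the way, in this order (a step that is already met when the one before it is completed fails the run):
1. the pad of the mount on the robot's left (+y) is pressed at least 3 mm by the fingers (((world y of mount_a above 0.11 m and value of joint pad_a above 0.003 m and contact force between the fingers and mount_a above 0.3 N) or (world y of mount_b above 0.11 m and value of joint pad_b above 0.003 m and contact force between the fingers and mount_b above 0.3 N) or (world y of mount_c above 0.11 m and value of joint pad_c above 0.003 m and contact force between the fingers and mount_c above 0.3 N))), for 0.1 s.
2. then the middle mount's pad is pressed at least 3 mm (((world y of mount_a between -0.11 and 0.11 m and value of joint pad_a above 0.003 m and contact force between the fingers and mount_a above 0.3 N) or (world y of mount_b between -0.11 and 0.11 m and value of joint pad_b above 0.003 m and contact force between the fingers and mount_b above 0.3 N) or (world y of mount_c between -0.11 and 0.11 m and value of joint pad_c above 0.003 m and contact force between the fingers and mount_c above 0.3 N))), for 0.1 s.
3. then the right-hand mount's pad is pressed at least 3 mm (((world y of mount_a below -0.11 m and value of joint pad_a above 0.003 m and contact force between the fingers and mount_a above 0.3 N) or (world y of mount_b below -0.11 m and value of joint pad_b above 0.003 m and contact force between the fingers and mount_b above 0.3 N) or (world y of mount_c below -0.11 m and value of joint pad_c above 0.003 m and contact force between the fingers and mount_c above 0.3 N))), for 0.1 s.
4. then the softest mount's tag is pushed fully down (at least 15.5 of 18 mm), so that its sprung plunger draws that pad down more than 4.3 mm, which only the softest pad allows (((value of joint tag_a above 0.0155 m and value of joint pad_a above 0.0043 m) or (value of joint tag_b above 0.0155 m and value of joint pad_b above 0.0043 m) or (value of joint tag_c above 0.0155 m and value of joint pad_c above 0.0043 m))), for 0.2 s.
At the end, for the whole second after the job is handed in: The softest mount's tag is at least 15.5 mm down and its pad thereby drawn more than 4.3 mm down; the other tags are less than 4 mm and pads less than 1.5 mm down; the mounts stand flat and still; mounts, jar, screwdriver and spool are within 30 mm of where they began (((value of joint tag_a above 0.0155 m and value of joint pad_a above 0.0043 m and value of joint each of tag_b, tag_c below 0.004 m and value of joint each of pad_b, pad_c below 0.0015 m) or (value of joint tag_b above 0.0155 m and value of joint pad_b above 0.0043 m and value of joint each of tag_a, tag_c below 0.004 m and value of joint each of pad_a, pad_c below 0.0015 m) or (value of joint tag_c above 0.0155 m and value of joint pad_c above 0.0043 m and value of joint each of tag_a, tag_b below 0.004 m and value of joint each of pad_a, pad_b below 0.0015 m)) and height (world z) of each of mount_a, mount_b, mount_c below 0.005 m and angle between each of mount_a, mount_b, mount_c's own z axis and vertical below 0.05 rad and linear speed of each of mount_a, mount_b, mount_c below 0.02 m/s and distance of each of mount_a, mount_b, mount_c, jar, screwdriver, spool from where it was at the start of the episode below 0.03 m); the robot touches nothing.
It fails at once if a mount is lifted more than 8 mm, tipped more than 0.15 rad, or shoved more than 30 mm (height (world z) of any of mount_a, mount_b, mount_c above 0.008 m or angle between any of mount_a, mount_b, mount_c's own z axis and vertical above 0.15 rad or distance of any of mount_a, mount_b, mount_c from where it was at the start of the episode above 0.03 m).
It fails at once if the jar, screwdriver or spool is lifted or moved more than 30 mm (distance of any of jar, screwdriver, spool from where it was at the start of the episode above 0.03 m).
It also fails if it takes over 48 s, if anything falls off the work surface, if the arm or the gripper's body presses on something with over 40 N, if the wrist force passes 120 N, or if a joint passes its speed limit or range.

ROBOT

A 7-joint arm with a two-finger parallel gripper is mounted at the origin on the work surface. World frame = base frame: x ahead of the robot, y to its left, z up, the work surface at z = 0. Lengths are in m, angles in rad, forces in N, time in s.
With the tool pointing down it reaches from about 0.4 to 0.9 m from the base axis. Payload 5.5 kg.
Tool frame: the origin (TCP) lies midway between the tips of the shut fingers; the grasp point (between the pads) lies 19 mm behind it; z points along the fingers, y is the direction in which the jaws open and shut (so a half turn about z gives the same grasp; the last joint's range is limited). The gripper opens to 85 mm and grips with 20 to 120 N. Pads are 22 mm wide; open, the fingers measure 114 mm over their backs; the gripper's body (76 mm by 85 mm) begins 54 mm behind the grasp point. The pads swing forward as they close: fully open they stand 13 mm farther back than shut.
Start: joints at [-1.033, 0.501, -0.427, 1.55, 0.221, 1.138, -0.21], TCP at [0.176, 0.626, 0.231] pointing down, gripper open.
Joint ranges: [-2.88, 2.88], [-0.31, 2.03], [-1.54, 1.56], [0.2, 2.42], [-1.41, 4.55], [0.19, 2.02], [-2.57, 2.57]. Speed limits (rad/s): [2.57, 2.57, 3.14, 3.14, 3.14, 3.14, 3.14].

INTERFACE

Orientations are given as a rotation vector (axis times angle).
In Python, from plant import arm, get_image, get_calibration, order gives the robot as it stands. The module is installed in compiled form; this text tells all that it offers.
- The arm moves only by the tool jog_arm, never from a script. Its argument "targets" is a list that holds one entry, the list of rows, each a list of 7 numbers: the turn, a rotation vector about the tool's x, y, z in rad, then the shift along the tool's x, y, z in cm, then the finger opening in cm, from 0 to 8.54. In form: [[[rx, ry, rz, tx, ty, tz, hand], ...]]. A call has 1 to 20 rows; each row shifts and turns the commanded pose from where the row before left it, along the tool's axes as they then stand; what a row does not reach is not made up. A row lasts 1/8 s, in which the tool goes at most 62.5 mm and 10.7 degrees, less where a joint would pass 70% of its speed; a pose out of reach is approached as far as the arm can. A call is refused whole if a number of a shift passes 6.25 or a number of a turn 0.188, either way. A call with a gripper value outside its range is refused whole. The fingers move at their own pace and stop on an object; "newtons" is the grip in N (left out, the last holds). Time passes only in rows, so rows that do not move let the fingers close. It gives the time, the measured TCP pose, the force and the opening at its end, in the units of the state.
- arm.sense(): the state, without advancing time (a new reading comes with each control period).
- get_image(name): name is "scene" or "top"; returns the picture (400x640x3 uint8, blue, green, red); there is no depth.
- get_calibration(name): a dict with "K" (3x3 intrinsics, pixels), "R" (3x3) and "t" (3): a world point X has camera coordinates R X + t. Camera axes: x right, y down, z forward; pixel columns grow to the right and rows downward; lengths in m; the calibration is good to about 2 mm. A picture is of the moment at which its call begins. get_calibration takes no time and is no camera call.
- order.sign_off(): hands the job in, once; it reports no verdict.
The state is a dict: "clock": time; "q": joint angles; "dq": joint speeds; "joint_torque": joint torques, N m; "tool_pos": TCP position; "eef_rot": TCP orientation; "contact_force": force on the tool from outside, world axes, zero at the start; "wrist_torque": the same for the moment, N m; "finger_gap": opening from 0.0 (shut) to 1.0 (fully open).
Only numpy, scipy, OpenCV 4.12 (cv2) and the standard library are available. Lean on these libraries where they do the work, as an engineer would, in place of code of your own. Each camera call takes 0.05 s, during which the arm holds its last target.

## Working session

There is one attempt and no reset: what is moved stays moved. The work goes in short steps, Python scripts to look and compute and a tool call to move; the robot and the scene stay as the last step left them, time stands still between calls to the robot, and variables do not carry over. Pictures are saved under pics/ and viewed, and the job is handed in when it is done.

Besides the shell and the picture viewer there is one more tool, called by a JSON object that holds its "api" and its "payload", one argument or row to a line. jog_arm: Moves the arm, as the interface text tells. Its arguments: {"type":"object","properties":{"targets":{"type":"array"},"newtons":{"type":"number"}},"required":["targets"]}

```bash
mkdir -p pics; python3 - <<'E'
from plant import arm, get_image, get_calibration
import cv2,numpy as np
s=arm.sense()
for k in('clock','tool_pos','eef_rot','contact_force','finger_gap'):print(k,s[k])
for n in('scene','top'):
    im=get_image(n);cv2.imwrite(f'pics/{n}0.png',im)
    c=get_calibration(n);print(n,c['K'],c['R'],c['t'])
E
```

```text
clock 0.0
tool_pos [0.17621197 0.62492852 0.2302503 ]
eef_rot [-4.30162509e-01 -3.11163065e+00  3.04746972e-03]
contact_force [-0.15059825  0.38331465 -0.10175424]
finger_gap 0.9995953673958234
scene [[444.73196492   0.         328.48337184]
 [  0.         444.73196492 196.58668747]
 [  0.           0.           1.        ]] [[-0.04358244  0.99903175 -0.0060108 ]
 [ 0.64039954  0.02331834 -0.76768788]
 [-0.7668044  -0.03730702 -0.64079575]] [ 0.00960223 -0.32602795  1.60466582]
top [[385.16852523   0.         315.65343412]
 [  0.         385.16852523 198.37364932]
 [  0.           0.           1.        ]] [[ 0.02761495 -0.9996098  -0.00420241]
 [-0.99229708 -0.02690456 -0.12092417]
 [ 0.12076392  0.00750935 -0.99265285]] [-0.00462358  0.57920833  1.09387572]
```

View pics/top0.png

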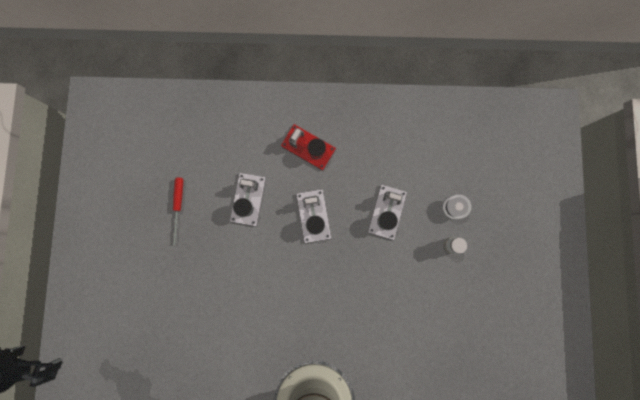

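View pics/scene0.png

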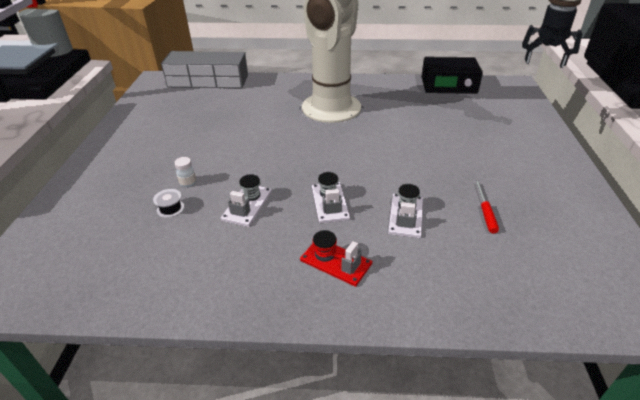

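The top view shows three silver mounts, with pads near (243,207), (316,225) and (388,221). The red one at (308,148) is the decoy. The screwdriver is at (178,210), the spool at (457,208) and the jar at (457,246). Robot left (+y) is image left.

```bash
cat > h.py <<'E'
import numpy as np,cv2
from plant import arm,get_image,get_calibration
def ray(n,u,v,z):
    c=get_calibration(n);R=np.array(c['R']);t=np.array(c['t']);K=np.array(c['K'])
    o=-R.T@t;d=R.T@np.linalg.solve(K,[u,v,1.]);return o+d*(z-o[2])/d[2]
def proj(n,X):
    c=get_calibration(n);p=np.array(c['K'])@(np.array(c['R'])@np.array(X)+np.array(c['t']));return p[:2]/p[2]
E
python3 - <<'E'
from h import *
im=cv2.imread('pics/top0.png');sc=cv2.imread('pics/scene0.png')
cr=im[165:250,220:420];cv2.imwrite('pics/crop0.png',cv2.resize(cr,None,fx=4,fy=4,interpolation=cv2.INTER_CUBIC))
cv2.imwrite('pics/crop1.png',cv2.resize(sc[165:245,210:440],None,fx=3.4,fy=3.4,interpolation=cv2.INTER_CUBIC))
g=im.max(2)
for n,(u,v),img in[('top',(243,207),im),('top',(316,225),im),('top',(388,221),im),('scene',(409,191),sc),('scene',(328,179),sc),('scene',(250,181),sc)]:
    m=(img.max(2)<38).astype(np.uint8)
    k,l,st,ce=cv2.connectedComponentsWithStats(m)
    i=min((i for i in range(1,k) if st[i,4]>50),key=lambda i:np.hypot(*(ce[i]-[u,v])))
    print(n,'pad',st[i],ce[i].round(1),ray(n,*ce[i],.065).round(4), 'bbox ctr',ray(n,st[i,0]+st[i,2]/2-.5,st[i,1]+st[i,3]/2-.5,.065).round(4))
m=(im.min(2)>130).astype(np.uint8)
k,l,st,ce=cv2.connectedComponentsWithStats(m[165:250,220:420])
for i in range(1,k):
    if st[i,4]>400:
        c=[a for a in cv2.findContours((l==i).astype(np.uint8),0,2)[0]][0]
        r=cv2.minAreaRect(c);b=cv2.boxPoints(r)+[220,165];
        P=np.array([ray('top',*p,.012) for p in b]);print('plate',P.mean(0).round(4),[np.round(np.linalg.norm(P[j]-P[j-1]),3) for j in range(2)],P[:,:2].round(3).tolist())
E
```

```text
top pad [   0  347   61   45 1187] [ 20.3 368.5] [0.0884 0.7999 0.065 ] bbox ctr [0.0879 0.7734 0.065 ]
top pad [   0  347   61   45 1187] [ 20.3 368.5] [0.0884 0.7999 0.065 ] bbox ctr [0.0879 0.7734 0.065 ]
top pad [   0  347   61   45 1187] [ 20.3 368.5] [0.0884 0.7999 0.065 ] bbox ctr [0.0879 0.7734 0.065 ]
scene pad [400 185  19  13 190] [408.9 190.7] [0.5557 0.2193 0.065 ] bbox ctr [0.5569 0.2195 0.065 ]
scene pad [319 173  18  12 170] [327.8 178.4] [0.5121 0.0113 0.065 ] bbox ctr [0.5124 0.0105 0.065 ]
scene pad [241 175  18  12 171] [249.4 180.9] [ 0.5302 -0.1932  0.065 ] bbox ctr [ 0.5282 -0.1933  0.065 ]
plate [0.5759 0.2137 0.012 ] [np.float64(0.079), np.float64(0.15)] [[0.507, 0.262], [0.656, 0.244], [0.645, 0.165], [0.496, 0.184]]
plate [ 0.5489 -0.2036  0.012 ] [np.float64(0.079), np.float64(0.15)] [[0.486, -0.145], [0.631, -0.184], [0.611, -0.262], [0.467, -0.222]]
plate [0.5312 0.0161 0.012 ] [np.float64(0.149), np.float64(0.081)] [[0.596, 0.071], [0.613, -0.009], [0.466, -0.038], [0.45, 0.04]]
```

View pics/crop0.png

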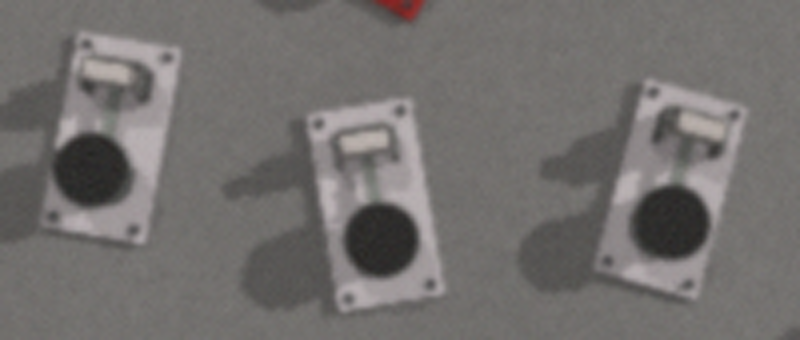

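View pics/crop1.png

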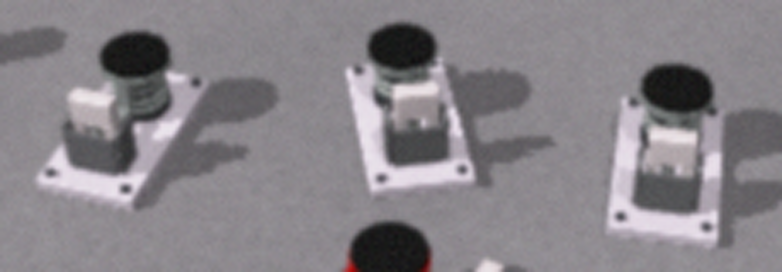

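The crops confirm three silver mounts with all tags up and the pad ends nearer the robot. The plate fits measure 150 x 80 mm, as described. Next I'll check the pads and tags in the top view.

```bash
python3 - <<'E'
from h import *
im=cv2.imread('pics/top0.png');sc=cv2.imread('pics/scene0.png')
P={'L':[[0.507,0.262],[0.656,0.244],[0.645,0.165],[0.496,0.184]],'M':[[0.596,0.071],[0.613,-0.009],[0.466,-0.038],[0.45,0.04]],'R':[[0.486,-0.145],[0.631,-0.184],[0.611,-0.262],[0.467,-0.222]]}
for k,b in P.items():
    b=np.array(b);c=b.mean(0);e=b[1]-b[0] if k!='M' else b[1]-b[2];e/=np.linalg.norm(e)
    pad=c-.03*e;tag=c+.04*e
    print(k,'ax deg',np.degrees(np.arctan2(e[1],e[0])).round(1),'pad',pad.round(4),'tag',tag.round(4))
    for n,img,th in(('top',im,60),('scene',sc,60)):
        u,v=proj(n,[*pad,.065]).round().astype(int);w=img[v-22:v+22,u-22:u+22].max(2)<th
        K,l,st,ce=cv2.connectedComponentsWithStats(w.astype(np.uint8));i=max(range(1,K),key=lambda i:st[i,4])
        print('  ',n,'pred',u,v,'pad',(ce[i]+[u-22,v-22]).round(1),st[i,2:],ray(n,*(ce[i]+[u-22,v-22]),.065).round(4))
        u,v=proj(n,[*tag,.075]).round().astype(int);print('   tag pix',proj(n,[*tag,.075]).round(1))
E
```

```text
L ax deg -6.9 pad [0.5462 0.2173] tag [0.6157 0.209 ]
   top pred 243 207 pad [242.2 207.1] [ 17  17 228] [0.5448 0.2195 0.065 ]
   tag pix [246.4 182. ]
   scene pred 408 188 pad [408.8 190.8] [ 20  14 218] [0.556  0.2189 0.065 ]
   tag pix [407.4 203. ]
M ax deg 11.2 pad [0.5018 0.0102] tag [0.5705 0.0237]
   top pred 315 224 pad [314.8 224.5] [ 17  17 222] [0.5009 0.0112 0.065 ]
   tag pix [311.1 199.6]
   scene pred 328 176 pad [327.8 178.4] [ 19  14 199] [0.5118 0.0114 0.065 ]
   tag pix [331.7 189.5]
R ax deg -15.1 pad [ 0.5198 -0.1955] tag [ 0.5874 -0.2136]
   top pred 388 220 pad [387.3 220.2] [ 18  17 233] [ 0.5186 -0.1935  0.065 ]
   tag pix [395.2 195.9]
   scene pred 249 179 pad [249.3 181.1] [ 20  13 203] [ 0.5306 -0.1934  0.065 ]
   tag pix [236.7 191.6]
```

```bash
cat >> h.py <<'E'
from scipy.spatial.transform import Rotation as Ro
def todo(*tg):
    s=arm.sense();R=Ro.from_rotvec(s['eef_rot']).as_matrix();p=np.array(s['tool_pos'])
    print('t',round(s['clock'],2),'p',p.round(4),'F',np.round(s['contact_force'],2),'M',np.round(s['wrist_torque'],2),'gap',round(s['finger_gap'],3),'z',R[:,2].round(3),'y',R[:,1].round(3))
    for g in tg:
        print('to',g,'tool cm',(R.T@(np.array(g)-p)*100).round(2)); p=np.array(g)
E
python3 - <<'E'
from h import *
todo([.545,.218,.12])
E
```

```text
t 0.1 p [0.1763 0.625  0.2303] F [ 0.54 -0.71  0.98] M [-0.02 -0.01 -0.02] gap 0.998 z [-0.001 -0.002 -1.   ] y [ 0.271  0.962 -0.002]
to [0.545, 0.218, 0.12] tool cm [-46.54 -29.15  11.08]
```

{"api": "jog_arm", "payload": {
  "targets": [
    [[0, 0, 0, -2.9, -1.8, 0.4, 0], [0, 0, 0, -2.9, -1.8, 0.4, 0], [0, 0, 0, -2.9, -1.8, 0.4, 0], [0, 0, 0, -2.9, -1.8, 0.4, 0], [0, 0, 0, -2.9, -1.8, 0.4, 0], [0, 0, 0, -2.9, -1.8, 0.4, 0], [0, 0, 0, -2.9, -1.8, 0.4, 0], [0, 0, 0, -2.9, -1.8, 0.4, 0], [0, 0, 0, -2.9, -1.8, 0.7, 0], [0, 0, 0, -2.9, -1.8, 0.7, 0], [0, 0, 0, -2.9, -1.8, 0.7, 0], [0, 0, 0, -2.9, -1.8, 0.7, 0], [0, 0, 0, -2.9, -1.8, 1.0, 0], [0, 0, 0, -2.9, -1.8, 1.0, 0], [0, 0, 0, -2.9, -1.8, 1.0, 0], [0, 0, 0, -2.9, -1.8, 1.0, 0], [0, 0, 0, 0, 0, 0, 0], [0, 0, 0, 0, 0, 0, 0]]
  ],
  "newtons": 40
}}

```text
clock: 2.35
tool_pos: [0.5442, 0.223, 0.131]
eef_rot: [-0.43, -3.111, -0.0]
contact_force: [0.2, -0.1, 0.6]
finger_gap: 0.007
```

```bash
python3 - <<'E'
from h import *
todo([.545,.218,.075],[.545,.218,.067],[.545,.218,.057])
E
```

```text
t 2.35 p [0.5442 0.223  0.131 ] F [ 0.17 -0.1   0.61] M [ 0.06  0.02 -0.  ] gap 0.007 z [-0.001  0.    -1.   ] y [0.271 0.963 0.   ]
to [0.545, 0.218, 0.075] tool cm [-0.22 -0.46  5.6 ]
to [0.545, 0.218, 0.067] tool cm [-0.  -0.   0.8]
to [0.545, 0.218, 0.057] tool cm [-0. -0.  1.]
```

Next, down to about z = 0.075, clear of the pad, for a baseline force reading.

{"api": "jog_arm", "payload": {
  "targets": [
    [[0, 0, 0, -0.1, -0.2, 1.4, 0], [0, 0, 0, -0.1, -0.3, 1.4, 0], [0, 0, 0, 0, 0, 1.4, 0], [0, 0, 0, 0, 0, 1.4, 0], [0, 0, 0, 0, 0, 0, 0], [0, 0, 0, 0, 0, 0, 0]]
  ]
}}

```text
clock: 3.1
tool_pos: [0.5455, 0.2174, 0.0754]
eef_rot: [0.43, 3.112, 0.0]
contact_force: [0.5, 0.4, -0.1]
finger_gap: -0.0
```

```bash
python3 - <<'E'
from h import *
todo([.545,.218,.065])
im=get_image('scene');cv2.imwrite('pics/s1.png',cv2.resize(im[130:240,350:460],None,fx=5,fy=5,interpolation=cv2.INTER_CUBIC))
todo()
E
```

```text
t 3.1 p [0.5455 0.2174 0.0754] F [ 0.47  0.39 -0.11] M [-0.02 -0.01  0.07] gap -0.0 z [ 0.  0. -1.] y [0.271 0.963 0.   ]
to [0.545, 0.218, 0.065] tool cm [0.07 0.04 1.04]
t 3.15 p [0.5458 0.2175 0.0757] F [ 0.56  0.3  -0.02] M [ 0.07 -0.01  0.01] gap -0.0 z [ 0.001  0.    -1.   ] y [0.271 0.963 0.001]
```

View pics/s1.png

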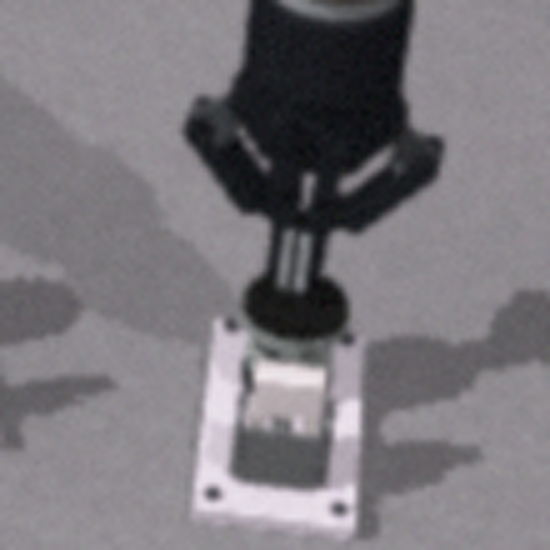

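The fingertips (crop 297,290) stand above the left pad's centre. I'll press it about 5 mm first, then about 8 mm.

{"api": "jog_arm", "payload": {
  "targets": [
    [[0, 0, 0, 0, 0, 0.5, 0], [0, 0, 0, 0, 0, 0.5, 0], [0, 0, 0, 0, 0, 0.3, 0], [0, 0, 0, 0, 0, 0.3, 0], [0, 0, 0, 0, 0, 0, 0], [0, 0, 0, 0, 0, 0, 0]]
  ]
}}

```text
clock: 3.9
tool_pos: [0.5454, 0.2171, 0.0594]
eef_rot: [-0.43, -3.112, 0.0]
contact_force: [0.5, -0.4, 2.1]
finger_gap: 0.002
```

{"api": "jog_arm", "payload": {
  "targets": [
    [[0, 0, 0, 0, 0, 0.2, 0], [0, 0, 0, 0, 0, 0.0, 0], [0, 0, 0, 0, 0, 0, 0]]
  ]
}}

```text
clock: 4.28
tool_pos: [0.5454, 0.2172, 0.0573]
eef_rot: [0.43, 3.112, 0.0]
contact_force: [-0.2, 0.1, 2.3]
finger_gap: 0.004
```

{"api": "jog_arm", "payload": {
  "targets": [
    [[0, 0, 0, 0, 0, 0, 0]]
  ]
}}

```text
clock: 4.4
tool_pos: [0.5454, 0.2171, 0.0573]
eef_rot: [0.43, 3.112, 0.0]
contact_force: [-0.3, -1.0, 2.8]
finger_gap: -0.001
```

At about 7.7 mm the force is about 2.5 N, which suggests a soft spring. I'll lift and go to the middle.

```bash
python3 - <<'E'
from h import *
todo([.545,.217,.117],[.501,.011,.117],[.501,.011,.075])
E
```

```text
t 4.4 p [0.5454 0.2171 0.0573] F [-0.27 -1.02  2.82] M [-0.12  0.06  0.  ] gap -0.001 z [ 0. -0. -1.] y [0.271 0.962 0.   ]
to [0.545, 0.217, 0.117] tool cm [ 0.04 -0.02 -5.97]
to [0.501, 0.011, 0.117] tool cm [ -1.35 -21.02  -0.  ]
to [0.501, 0.011, 0.075] tool cm [ 0.  -0.   4.2]
```

{"api": "jog_arm", "payload": {
  "targets": [
    [[0, 0, 0, 0, 0, -1.5, 0], [0, 0, 0, 0, 0, -1.5, 0], [0, 0, 0, 0, 0, -1.5, 0], [0, 0, 0, 0, 0, -1.5, 0], [0, 0, 0, -0.2, -2.6, 0, 0], [0, 0, 0, -0.2, -2.6, 0, 0], [0, 0, 0, -0.2, -2.6, 0, 0], [0, 0, 0, -0.2, -2.6, 0, 0], [0, 0, 0, -0.2, -2.6, 0, 0], [0, 0, 0, -0.2, -2.6, 0, 0], [0, 0, 0, -0.1, -2.6, 0, 0], [0, 0, 0, 0, -2.8, 0, 0], [0, 0, 0, 0, 0, 1.0, 0], [0, 0, 0, 0, 0, 1.2, 0], [0, 0, 0, 0, 0, 1.2, 0], [0, 0, 0, 0, 0, 0.8, 0], [0, 0, 0, 0, 0, 0, 0], [0, 0, 0, 0, 0, 0, 0]]
  ]
}}

```text
clock: 6.65
tool_pos: [0.5011, 0.0118, 0.0753]
eef_rot: [0.43, 3.112, 0.0]
contact_force: [-0.1, -1.2, 0.8]
finger_gap: -0.001
```

```bash
python3 - <<'E'
from h import *
todo([.501,.011,.0595])
E
```

```text
t 6.65 p [0.5011 0.0118 0.0753] F [-0.11 -1.21  0.76] M [0.01 0.   0.06] gap -0.001 z [ 0.  0. -1.] y [0.271 0.963 0.   ]
to [0.501, 0.011, 0.0595] tool cm [-0.02 -0.08  1.58]
```

{"api": "jog_arm", "payload": {
  "targets": [
    [[0, 0, 0, 0, 0, 0.5, 0], [0, 0, 0, 0, 0, 0.5, 0], [0, 0, 0, 0, 0, 0.3, 0], [0, 0, 0, 0, 0, 0.3, 0], [0, 0, 0, 0, 0, 0, 0], [0, 0, 0, 0, 0, 0, 0]]
  ]
}}

```text
clock: 7.4
tool_pos: [0.501, 0.0115, 0.0595]
eef_rot: [0.43, 3.112, -0.0]
contact_force: [-0.5, -0.2, 4.4]
finger_gap: 0.001
```

{"api": "jog_arm", "payload": {
  "targets": [
    [[0, 0, 0, 0, 0, 0.2, 0], [0, 0, 0, 0, 0, 0, 0], [0, 0, 0, 0, 0, 0, 0]]
  ]
}}

```text
clock: 7.78
tool_pos: [0.501, 0.0115, 0.0575]
eef_rot: [0.43, 3.112, -0.0]
contact_force: [-1.4, -0.1, 5.7]
finger_gap: -0.001
```

{"api": "jog_arm", "payload": {
  "targets": [
    [[0, 0, 0, 0, 0, 0, 0]]
  ]
}}

```text
clock: 7.9
tool_pos: [0.501, 0.0115, 0.0575]
eef_rot: [0.43, 3.112, -0.0]
contact_force: [-1.5, -0.5, 4.9]
finger_gap: 0.001
```

```bash
python3 - <<'E'
from h import *
todo([.501,.011,.117],[.519,-.1945,.117],[.519,-.1945,.075])
E
```

```text
t 7.9 p [0.501  0.0115 0.0575] F [-1.46 -0.54  4.95] M [-0.07  0.27 -0.01] gap 0.001 z [ 0. -0. -1.] y [0.271 0.962 0.   ]
to [0.501, 0.011, 0.117] tool cm [-0.01 -0.05 -5.95]
to [0.519, -0.1945, 0.117] tool cm [ -7.31 -19.29   0.  ]
to [0.519, -0.1945, 0.075] tool cm [ 0.  -0.   4.2]
```

The middle mount gives about 5.3 N at 7.5 mm, so it is stiffer. On to the right-hand one.

{"api": "jog_arm", "payload": {
  "targets": [
    [[0, 0, 0, 0, 0, -1.5, 0], [0, 0, 0, 0, 0, -1.5, 0], [0, 0, 0, 0, 0, -1.5, 0], [0, 0, 0, 0, 0, -1.5, 0], [0, 0, 0, -0.9, -2.4, 0, 0], [0, 0, 0, -0.9, -2.4, 0, 0], [0, 0, 0, -0.9, -2.4, 0, 0], [0, 0, 0, -0.9, -2.4, 0, 0], [0, 0, 0, -0.9, -2.4, 0, 0], [0, 0, 0, -0.9, -2.4, 0, 0], [0, 0, 0, -0.9, -2.4, 0, 0], [0, 0, 0, -1.0, -2.5, 0, 0], [0, 0, 0, 0, 0, 1.0, 0], [0, 0, 0, 0, 0, 1.2, 0], [0, 0, 0, 0, 0, 1.2, 0], [0, 0, 0, 0, 0, 0.8, 0], [0, 0, 0, 0, 0, 0, 0], [0, 0, 0, 0, 0, 0, 0]]
  ]
}}

```text
clock: 10.15
tool_pos: [0.519, -0.1939, 0.0754]
eef_rot: [0.43, 3.112, -0.0]
contact_force: [-0.8, -0.4, 0.4]
finger_gap: 0.0
```

```bash
python3 - <<'E'
from h import *
todo([.519,-.1945,.0595])
E
```

```text
t 10.15 p [ 0.519  -0.1939  0.0754] F [-0.76 -0.35  0.36] M [ 0.03 -0.02  0.04] gap 0.0 z [ 0. -0. -1.] y [0.271 0.963 0.   ]
to [0.519, -0.1945, 0.0595] tool cm [-0.01 -0.06  1.59]
```

{"api": "jog_arm", "payload": {
  "targets": [
    [[0, 0, 0, 0, 0, 0.5, 0], [0, 0, 0, 0, 0, 0.5, 0], [0, 0, 0, 0, 0, 0.3, 0], [0, 0, 0, 0, 0, 0.3, 0], [0, 0, 0, 0, 0, 0, 0], [0, 0, 0, 0, 0, 0, 0]]
  ]
}}

```text
clock: 10.9
tool_pos: [0.5189, -0.1941, 0.0598]
eef_rot: [0.43, 3.112, -0.0]
contact_force: [-1.9, 0.1, 7.0]
finger_gap: 0.001
```

{"api": "jog_arm", "payload": {
  "targets": [
    [[0, 0, 0, 0, 0, 0.2, 0], [0, 0, 0, 0, 0, 0, 0], [0, 0, 0, 0, 0, 0, 0]]
  ]
}}

```text
clock: 11.28
tool_pos: [0.5189, -0.1941, 0.058]
eef_rot: [0.43, 3.112, -0.0]
contact_force: [-2.6, 1.0, 9.0]
finger_gap: 0.001
```

{"api": "jog_arm", "payload": {
  "targets": [
    [[0, 0, 0, 0, 0, 0, 0]]
  ]
}}

```text
clock: 11.4
tool_pos: [0.5189, -0.1941, 0.058]
eef_rot: [0.43, 3.112, -0.0]
contact_force: [-3.7, 1.2, 9.0]
finger_gap: 0.002
```

```bash
python3 - <<'E'
from h import *
todo([.519,-.1945,.119],[.615,.210,.119],[.615,.210,.085])
E
```

```text
t 11.4 p [ 0.5189 -0.1941  0.058 ] F [-3.66  1.17  8.95] M [ 0.21  0.54 -0.03] gap 0.002 z [ 0. -0. -1.] y [ 0.271  0.962 -0.   ]
to [0.519, -0.1945, 0.119] tool cm [-0.02 -0.03 -6.1 ]
to [0.615, 0.21, 0.119] tool cm [ 1.740e+00  4.154e+01 -1.000e-02]
to [0.615, 0.21, 0.085] tool cm [0.  0.  3.4]
```

Forces at about 7 to 8 mm are roughly 2.5 N left, 5.3 N middle and 9 N right, so the left mount is the softest. I'll move above its tag.

{"api": "jog_arm", "payload": {
  "targets": [
    [[0, 0, 0, 0, 0, -1.5, 0], [0, 0, 0, 0, 0, -1.5, 0], [0, 0, 0, 0, 0, -1.5, 0], [0, 0, 0, 0, 0, -1.6, 0], [0, 0, 0, 0.1, 2.8, 0, 0], [0, 0, 0, 0.1, 2.8, 0, 0], [0, 0, 0, 0.1, 2.8, 0, 0], [0, 0, 0, 0.1, 2.8, 0, 0], [0, 0, 0, 0.1, 2.8, 0, 0], [0, 0, 0, 0.1, 2.8, 0, 0], [0, 0, 0, 0.1, 2.8, 0, 0], [0, 0, 0, 0.1, 2.8, 0, 0], [0, 0, 0, 0.1, 2.8, 0, 0], [0, 0, 0, 0.1, 2.8, 0, 0], [0, 0, 0, 0.1, 2.8, 0, 0], [0, 0, 0, 0.2, 2.8, 0, 0], [0, 0, 0, 0.2, 2.8, 0, 0], [0, 0, 0, 0.2, 2.8, 0, 0], [0, 0, 0, 0, 2.3, 0, 0], [0, 0, 0, 0, 0, 0, 0]]
  ]
}}

```text
clock: 13.9
tool_pos: [0.615, 0.2126, 0.1187]
eef_rot: [0.425, 3.113, 0.002]
contact_force: [0.8, 0.7, 0.1]
finger_gap: 0.002
```

{"api": "jog_arm", "payload": {
  "targets": [
    [[0, 0, 0, 0, 0, 0, 0]]
  ]
}}

```text
clock: 14.02
tool_pos: [0.615, 0.2084, 0.1181]
eef_rot: [-0.432, -3.111, 0.002]
contact_force: [-0.2, 0.2, 0.5]
finger_gap: 0.002
```

```bash
python3 - <<'E'
from h import *
todo([.615,.210,.085])
im=get_image('scene');cv2.imwrite('pics/s2.png',cv2.resize(im[120:250,210:450],None,fx=3.3,fy=3.3,interpolation=cv2.INTER_CUBIC))
# tag centre refined from initial images: white blob near predicted pixel
for f,n in(('pics/scene0.png','scene'),('pics/top0.png','top')):
    i0=cv2.imread(f);u,v=proj(n,[.6157,.209,.075]).round().astype(int)
    print(n,u,v);print(i0[v-8:v+9,u-12:u+13].min(2))
E
```

```text
t 14.03 p [0.615  0.2084 0.1181] F [-0.16  0.21  0.46] M [-0.09 -0.04 -0.01] gap 0.002 z [-0.001 -0.001 -1.   ] y [ 0.272  0.962 -0.001]
to [0.615, 0.21, 0.085] tool cm [0.04 0.16 3.31]
scene 407 203
[[106  88 105 133 129 106  70  46  30  29  23  24  23  25  23  23  23  18
   22  22  22  22  38  59  95]
 [149 135 149 166 154 128 113  89  67  48  33  23  21  24  24  26  21  24
   24  23  30  41  59  73  83]
 [179 180 180 187 169 136 121 117 112  96  73  55  49  47  39  34  34  37
   48  53  60  79  81  69  62]
 [191 192 189 187 166 142 108 116 118 116 112 106  96  92  79  72  70  74
   93  94  88  98 112  91  75]
 [192 193 192 185 159 141 109  92  95 103 107 111 110 108  98  91  90  86
   98  98  97 117 143 139 128]
 [195 189 189 179 159 146 129 103  79  72  84 104 114 112 102  88  76  80
   88  91 102 127 153 156 156]
 [189 190 182 159 133 130 146 145 119  92  93 105 110 112 103  84  73  82
   88  96 106 130 155 163 161]
 [189 191 177 126 110 138 169 185 179 162 154 139 140 145 133 116 112 100
   98 104 108 131 153 163 161]
 [189 191 176 114  91 147 192 210 209 204 207 202 202 203 19
[... 1983 characters left out ...]
19 133 145 148 154 155 156 162 166 161
  132 116  98  89  78  83 121]
 [ 86  87  98 122 128 105  84  70  82  92 106 107 115 116 122 133 145 145
  126 106  94  95  81  86 123]
 [ 90  89 105 126 130 110  84  62  62  75  93  98  98  92  92  98 101 108
  102  90  91  90  78  91 124]
 [ 90  89 106 127 133 120 100  78  66  84 101 108 104  93  86  83  80  97
   96  90  89  81  79  94 132]
 [ 88  92 109 129 136 132 128 108  90  95 108 111 106  89  79  82  90 102
  105  96  86  82  73 100 139]
 [ 85  96 116 131 136 135 134 128 115 109 112 106 104  88  84  83  97 107
  113 102  85  71  77 103 139]
 [ 90  99 122 135 139 138 138 136 131 121 114 111  95  87  85  86 102 109
  110 108  98  90 100 124 143]]
```

View pics/s2.png

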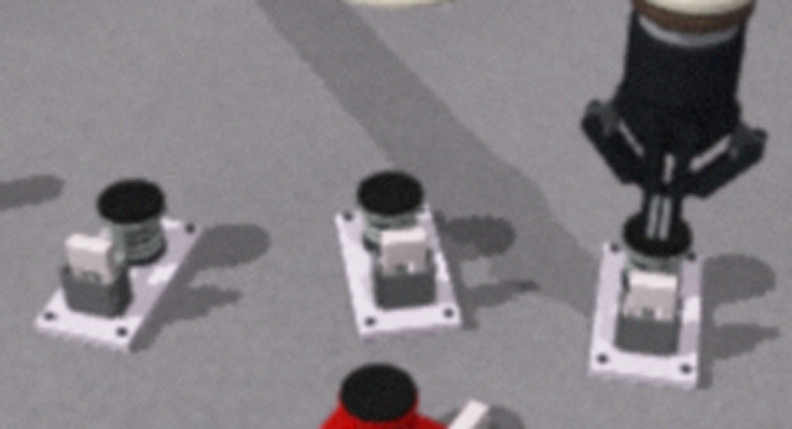

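The fingertips are above the left mount (crop 655,240), and the tag's top-view blob centre (246.2,182.3) matches the predicted tag position. I'll descend and push.

{"api": "jog_arm", "payload": {
  "targets": [
    [[0, 0, 0, 0, 0.2, 1.2, 0], [0, 0, 0, 0, 0, 1.2, 0], [0, 0, 0, 0, 0, 0.9, 0], [0, 0, 0, 0, 0, 0, 0], [0, 0, 0, 0, 0, 0, 0]]
  ]
}}

```text
clock: 14.7
tool_pos: [0.6157, 0.212, 0.0853]
eef_rot: [0.43, 3.112, 0.0]
contact_force: [0.8, -0.2, 0.6]
finger_gap: 0.002
```

```bash
python3 - <<'E'
from h import *
todo([.6155,.2095,.057])
im=get_image('scene');cv2.imwrite('pics/s3.png',cv2.resize(im[140:250,350:460],None,fx=5,fy=5,interpolation=cv2.INTER_CUBIC))
E
```

```text
t 14.7 p [0.6157 0.212  0.0853] F [ 0.84 -0.17  0.57] M [0.   0.03 0.01] gap 0.002 z [ 0.  0. -1.] y [0.271 0.962 0.   ]
to [0.6155, 0.2095, 0.057] tool cm [-0.05 -0.25  2.83]
```

View pics/s3.png

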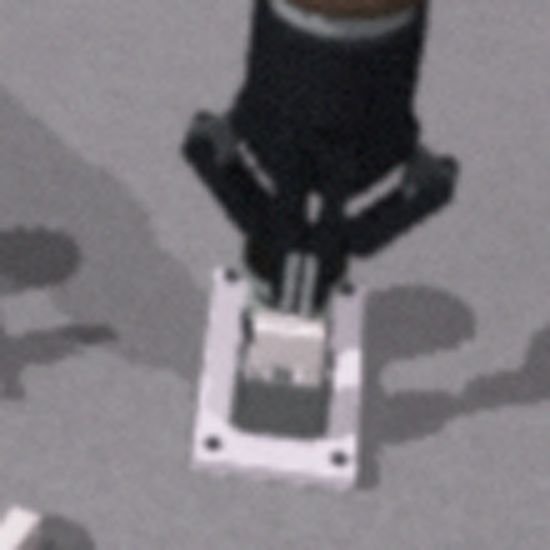

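The fingertips (crop 300,312) are about 2.5 mm to the +y side of the tag centre (287,325). I'll correct that and push down.

{"api": "jog_arm", "payload": {
  "targets": [
    [[0, 0, 0, 0, -0.3, 0, 0], [0, 0, 0, 0, 0, 0.4, 0], [0, 0, 0, 0, 0, 0.4, 0], [0, 0, 0, 0, 0, 0.3, 0], [0, 0, 0, 0, 0, 0.3, 0], [0, 0, 0, 0, 0, 0.3, 0], [0, 0, 0, 0, 0, 0.3, 0], [0, 0, 0, 0, 0, 0.3, 0], [0, 0, 0, 0, 0, 0.3, 0], [0, 0, 0, 0, 0, 0, 0], [0, 0, 0, 0, 0, 0, 0]]
  ]
}}

```text
clock: 16.12
tool_pos: [0.615, 0.2092, 0.059]
eef_rot: [0.43, 3.112, 0.001]
contact_force: [0.6, -0.3, 0.3]
finger_gap: -0.004
```

{"api": "jog_arm", "payload": {
  "targets": [
    [[0, 0, 0, 0, 0, 0.2, 0], [0, 0, 0, 0, 0, 0, 0]]
  ]
}}

```text
clock: 16.38
tool_pos: [0.6151, 0.2093, 0.0575]
eef_rot: [0.43, 3.111, 0.001]
contact_force: [-1.0, 0.8, 2.5]
finger_gap: 0.001
```

{"api": "jog_arm", "payload": {
  "targets": [
    [[0, 0, 0, 0, 0, 0.1, 0], [0, 0, 0, 0, 0, 0, 0]]
  ]
}}

```text
clock: 16.62
tool_pos: [0.6151, 0.2093, 0.0571]
eef_rot: [0.43, 3.111, 0.001]
contact_force: [-2.8, -0.8, 7.2]
finger_gap: 0.002
```

{"api": "jog_arm", "payload": {
  "targets": [
    [[0, 0, 0, 0, 0, 0.1, 0], [0, 0, 0, 0, 0, 0, 0]]
  ]
}}

```text
clock: 16.88
tool_pos: [0.6152, 0.2093, 0.0571]
eef_rot: [0.43, 3.111, 0.001]
contact_force: [-4.2, -1.4, 12.5]
finger_gap: 0.002
```

The stop is reached: 12.5 N at z = 0.0571. I'll lift, back off and look.

{"api": "jog_arm", "payload": {
  "targets": [
    [[0, 0, 0, 0, 0, -1.0, 0], [0, 0, 0, 0, 0, -1.5, 0], [0, 0, 0, 0, 0, -2.0, 0], [0, 0, 0, 0, 0, -2.5, 0], [0, 0, 0, 0, 0, -2.5, 0], [0, 0, 0, 0, 2, -2, 0], [0, 0, 0, 2, 2, -1.5, 0], [0, 0, 0, 2.5, 2.5, 0, 0], [0, 0, 0, 2.5, 2.5, 0, 0], [0, 0, 0, 2.5, 2.5, 0, 0], [0, 0, 0, 2.5, 2.5, 0, 0], [0, 0, 0, 2.5, 2.5, 0, 0], [0, 0, 0, 2.5, 2.5, 0, 0], [0, 0, 0, 0, 0, 0, 0], [0, 0, 0, 0, 0, 0, 0]]
  ]
}}

```text
clock: 18.75
tool_pos: [0.5034, 0.4374, 0.186]
eef_rot: [0.43, 3.111, -0.0]
contact_force: [-0.5, -0.5, 0.7]
finger_gap: -0.002
```

```bash
python3 - <<'E'
from h import *
todo()
im=get_image('scene');cv2.imwrite('pics/s4.png',cv2.resize(im[160:245,160:510],None,fx=2.28,fy=2.28,interpolation=cv2.INTER_CUBIC))
cv2.imwrite('pics/s5.png',np.hstack([cv2.resize(a[165:240,375:435],None,fx=6,fy=6,interpolation=cv2.INTER_CUBIC) for a in(cv2.imread('pics/scene0.png'),im)]))
t=get_image('top');cv2.imwrite('pics/t4.png',t)
for n,a,b in(('scene',cv2.imread('pics/scene0.png'),im),('top',cv2.imread('pics/top0.png'),t)):
    for nm,X in(('L',[.545,.218,.065]),('M',[.501,.011,.065]),('R',[.519,-.1945,.065])):
        u,v=proj(n,X).round().astype(int);r=[]
        for i in(a,b):
            K,l,st,ce=cv2.connectedComponentsWithStats((i[v-22:v+22,u-22:u+22].max(2)<60).astype(np.uint8));k=max(range(1,K),key=lambda k:st[k,4]);r.append((ce[k]+[u-22,v-22]).round(1).tolist())
        print(n,nm,r)
E
```

```text
t 18.75 p [0.5034 0.4374 0.186 ] F [-0.53 -0.46  0.68] M [-0.02 -0.03 -0.06] gap -0.002 z [ 0.001 -0.    -1.   ] y [ 0.272  0.962 -0.   ]
scene L [[408.8, 190.8], [408.6, 192.6]]
scene M [[327.8, 178.4], [327.8, 178.4]]
scene R [[249.3, 181.1], [249.3, 181.0]]
top L [[242.2, 207.1], [242.8, 207.3]]
top M [[314.8, 224.5], [314.9, 224.6]]
top R [[387.3, 220.2], [387.2, 220.2]]
```

View pics/s4.png

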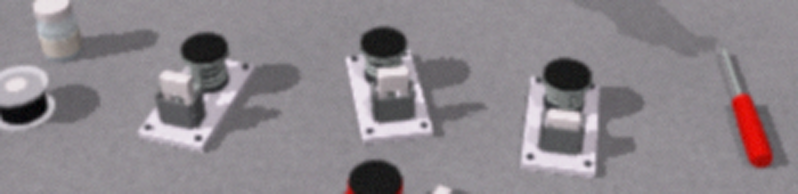

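View pics/s5.png

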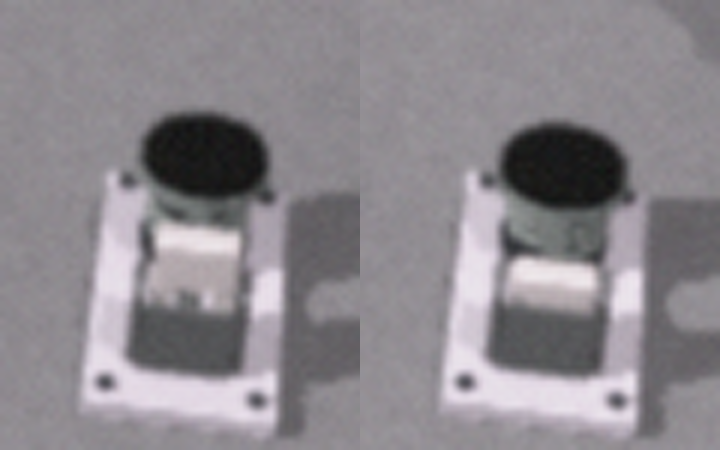

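The left tag now sits just above its cheeks (crop 552,270). Its pad has dropped 1.8 px, or roughly 6 to 7 mm. The other two pads have moved 0.1 px or less, their tags are still up, and the arm is clear. Handing in.

```bash
python3 - <<'E'
from plant import order
print(order.sign_off())
E
```

```text
the job is handed in; nothing more can be done
None
```

I pressed the three pads in order from left to right, found the left mount softest, pushed its tag fully down and handed the job in at about 19 s.

| Mount | Press depth | Force |
|---|---|---|
| Left (+y) | about 7.7 mm | about 2.5 N |
| Middle | about 7.5 mm | about 5.3 N |
| Right | about 7 mm | about 9 N |

- **Tag push:** it ended against the stop, with 12.5 N at a tip height of 57.1 mm, slightly above the stated 9 to 12 N.
- **Last pictures:** the left tag is down just above its cheeks, and its pad stays drawn down by roughly 6 to 7 mm, judged from a 1.8-pixel shift. The other two pads have moved 0.1 px or less and their tags are up.
- **Surroundings:** the jar, spool and screwdriver look undisturbed, though I did not measure their positions. The arm was clear of everything.
- **Disagreements:** the force readings carry about 0.5 to 1 N of noise, so the stiffness figures are rough, but the order is clear. The scene view put the pads about 1 cm farther out than the top view because the pad's rim was in the mask. I used the top view.

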